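# Pin the sliding jaw of the bench holder

## Task

Lock the sliding jaw of the bench holder with the long headed pin: stand the long pin in the hole on top of the steel bridge, slide the jaw towards the bridge until the hole in its bar comes into line by feel, and press the pin through both knuckles until its head sits fully home on the bridge. Be gentle: never force the pin or push the jaw hard against it, and leave the short pin in its rack.

Things in the scene. Friction and masses are not known exactly. Their poses are not given: they have to be found in the camera images.
- holder: Bench holder, fixed: dark steel base plate 250 x 85 x 8 mm with an aluminium slide way, a sliding bar with upright jaw and, near the other end, a steel bridge 34 mm long (x), 44 mm wide (y), top 62 mm above the table. Origin: centre of the plate's underside. x runs along the slide from the jaw to the bridge, z up. All heights here are above the table.
- mouth (a point): Centre of the mouth of the upper knuckle's hole, on the bridge's top face, height 62 mm, at x = +45 mm, y = 0 of the holder. The hole is upright, 11 mm wide, chamfered 1.5 mm, and goes down to height 38 mm. A pin let into it while the bar is out of line rests on the bar's solid tongue, tip at height 37 mm, head's underside at 89 mm.
- lower (a point): Centre of the mouth of the lower knuckle's hole, height 26 mm, on the same axis, 11 mm wide, closed by the base plate at height 8 mm. A spring catch in it stops the pin with its head 4 to 9 mm short of home; pressing on the head with 3 to 12 N takes it past. Between the knuckles, at heights 27 to 37 mm, runs the bar's flat tongue with a through hole of 12 mm.
- jaw (a point): Grip point of the upright jaw on the bar: steel post 16 mm (along the slide) x 24 mm (across), heights 37 to 112 mm; the point is on its centre line at 92 mm. It slides along the holder's x only, stiffly (2.5 N), and stays where left. The tongue's hole lies 92 to 128 mm ahead (+x) of it (screwed end, not measured) and starts 10 to 58 mm short of the bridge's hole axis.
- pin_grip (a point): Centre of the long pin's head. Plain steel, about 100 g: head a cylinder 16 mm in diameter, 44 mm tall; shank 10 mm in diameter, 52 mm long, the last 4 mm tapering to a 7 mm tip. The point is 22 mm above the head's underside; z points up. At first it hangs upright in the rack by its head. Stood in the bridge it drops by its weight once the tongue's hole comes under it, and then blocks the bar.
- pin_seat (a point): Centre of the underside of the long pin's head, where the shank begins.
- pin_tip (a point): Centre of the long pin's tip, 52 mm below the underside of its head.
- spare_grip (a point): Centre of the head of the short pin: same diameters, head only 30 mm tall (this point 15 mm above its underside), shank 26 mm. It hangs in the other hole of the rack, 56 mm from the long pin.
- rack: Wooden pin rack, fixed, 116 (x) x 40 (y) mm, top 62 mm above the table; origin under its centre at the table. Its two holes of 12 mm lie at x = -28 and +28 mm, y = 0; either may hold the long pin.
Not all that is in view belongs to the job. Leave any pink or purple look-alike of the part that bears pin_grip alone.

How it is judged (in metres and radians):
On the way, in this order (a step that is already met when the one before it is completed fails the run):
1. the long pin's tip is at least 10 mm down in the upper hole of the bridge (horizontal distance between pin_tip and mouth below 0.004 m and z of pin_tip in the frame of holder below 0.046 m), for 0.1 s.
2. the long pin has passed through the tongue's hole (horizontal distance between pin_tip and mouth below 0.004 m and z of pin_tip in the frame of holder below 0.027 m), for 0.1 s.
At the end, for the whole second after the job is handed in: The long pin stands through both knuckles and the bar's tongue with the underside of its head within 3 mm of the mouth of the upper hole, upright within 5 degrees, let go; the short pin is within 10 mm of where it hung (distance between pin_seat and mouth below 0.003 m and angle between the z axis of pin_seat and the z axis of holder, either way round below 0.09 rad and horizontal distance between pin_tip and mouth below 0.004 m and distance of spare_grip from where it was at the start of the episode below 0.01 m); the robot touches nothing.
It fails at once if the long pin presses on the holder or its bar with more than 30 N (contact force between pin and holder above 30 N).
It also fails if it takes over 72 s, if anything falls off the work surface, if the arm or the gripper's body presses on something with over 40 N, if the wrist force passes 120 N, or if a joint passes its speed limit or range.

## Robot

A 6-joint arm with a two-finger parallel gripper is mounted at the origin on a cart in front of the work surface, level with it; the furniture and walls round the work are solid. World frame = base frame: x ahead of the robot, y to its left, z up, the work surface at z = 0. Lengths are in mm, angles in rad, forces in N, time in s.
With the tool pointing down it reaches from about 400 to 925 mm from the base axis. Payload 12.5 kg.
Tool frame: the origin (TCP) lies at the very end of the fingers, on their centre line; the grasp point (between the pads) lies hold_point_z behind it (hold_point_z is the distance from the TCP to the grasp point, in mm); z points along the fingers, y is the line along which they close (so a half turn about z gives the same grasp; the last joint's range is limited). The gripper opens to 95 mm and grips with 3 to 60 N. Pads are 20 mm wide; open, the fingers measure 119 mm over their backs; the gripper's body (75 mm by 180 mm) begins 59 mm behind the grasp point.
Start: joints at [-1.429, 0.491, 1.559, -0, 1.092, -0.106], TCP at [153.317, -605.921, 214.661] pointing down, gripper open.
Joint ranges: [-3.1, 3.1], [-0.84, 2.19], [0.05, 2.79], [-1.13, 4.28], [0.06, 2.93], [-2.69, 2.69]. Speed limits (rad/s): [2.22, 2.22, 2.79, 3.14, 3.14, 3.14].

## Interface

Orientations are given as a 3x3 rotation matrix whose columns are the frame's x, y, z axes.
In Python, from station import state, camera, camera_params, hand_in, hold_point_z gives the robot as it stands.
- The arm moves only by the tool arm_command, never from a script. Its argument "moves" is a list of rows, each an object of numbers: "tx", "ty", "tz": the shift along the tool's x, y, z in units of 30 mm (1.0 is 30 mm); "ax", "ay", "az": the turn, a rotation vector about the tool's x, y, z in rad. In form: [{"tx": .., "ty": .., "tz": .., "ax": .., "ay": .., "az": ..}, ...]. A call has 1 to 8 rows; each row is the pose to reach, as a shift and turn from the pose commanded when the call began, along the tool's axes at that moment; what a row does not reach only later rows make up. A row lasts 1/8 s, in which the tool goes at most 62.5 mm and 10.7 degrees, less where a joint would pass 70% of its speed; a pose out of reach is approached as far as the arm can. A call with a gripper value outside its range is refused whole. "grip" is the closure, from -1 (fully open) to 1 (shut), set as the call begins (left out, the last holds). The fingers move at their own pace and stop on an object; "newtons" is the grip in N (left out, the last holds). Time passes only in rows, so rows that repeat a pose let the fingers close. It gives the time, the measured TCP pose, the force, the opening and the grip force at its end, in the units of the state.
- state(): the state, without advancing time (a new reading comes with each control period).
- camera(name): name is "side" or "top"; returns (picture, depth): 420x560x3 uint8, blue, green, red; 420x560 float32, mm along the optical axis (not along the pixel's ray), 0 where there is no reading.
- camera_params(name): a dict with "fovy" (degrees; the focal length in pixels is half the picture's height over the tangent of half this angle, whatever the lens; pixels are square), "cx", "cy" (the principal point, pixels), "xyz" and "orientation" of the camera in the world. Camera axes: x right, y down, z forward; pixel columns grow to the right and rows downward; lengths in mm; the calibration is good to about 2 mm. A picture is of the moment at which its call begins. camera_params takes no time and is no camera call.
- hand_in(): hands the job in; it is judged then, once.
The state is a dict: "time": time; "q": joint angles; "dq": joint speeds; "effort": joint torques, N m; "eef_pos": TCP position; "tcp_rot": TCP orientation; "contact_force": force on the tool from outside, world axes, zero at the start; "ft_torque": the same for the moment, N m; "grip_width": finger opening in mm; "grip_force": force on a finger pad.
Only numpy, scipy, OpenCV 4.12 (cv2) and the standard library are available. Lean on these libraries where they do the work, as an engineer would, in place of code of your own. Each camera call takes 0.05 s, during which the arm holds its last target. There are 200 camera calls.

## Working session

There is one attempt and no reset: what is moved stays moved. The work goes in short steps, Python scripts to look and compute and a tool call to move; the robot and the scene stay as the last step left them, time stands still between calls to the robot, and variables do not carry over. Pictures are saved under pics/ and viewed, at most 10 in all, crops included, and the job is handed in when it is done.

Besides the shell and the picture viewer there is one more tool, called after "Request:" by a JSON object that holds its "op" and its "data", one argument or row to a line. arm_command: Moves the arm, as the interface text tells. Its arguments: {"type":"object","properties":{"moves":{"type":"array","items":{"type":"object","properties":{"tx":{"type":"number"},"ty":{"type":"number"},"tz":{"type":"number"},"ax":{"type":"number"},"ay":{"type":"number"},"az":{"type":"number"}}}},"grip":{"type":"number"},"newtons":{"type":"number"}},"required":["moves"]}

```bash
mkdir -p pics; cat > h.py <<'E'
import numpy as np, cv2
from station import *
def grab(n):
    im,d=camera(n); np.savez(f'/tmp/{n}.npz',im=im,d=d); return im,d
def P(n):
    p=camera_params(n); f=210/np.tan(np.radians(p['fovy'])/2); return p,f,np.array(p['orientation']).reshape(3,3),np.array(p['xyz'])
def cloud(n,d):
    p,f,R,t=P(n); v,u=np.indices(d.shape)
    c=np.stack([(u-p['cx'])/f*d,(v-p['cy'])/f*d,d],-1); w=c@R.T+t; w[d==0]=np.nan; return w
def ray(n,u,v,z):
    p,f,R,t=P(n); r=R@np.array([(u-p['cx'])/f,(v-p['cy'])/f,1]); return t+r*(z-t[2])/r[2]
E
python3 - <<'E'
from h import *
for n in('side','top'):
    im,d=grab(n); cv2.imwrite(f'pics/{n}0.png',im); print(n,camera_params(n),(d>0).mean())
s=state(); print(s['time'],s['tcp_rot'],s['grip_width'],hold_point_z)
E
```

```text
side {'fovy': 44.89520447886926, 'cx': 283.48042035538424, 'cy': 206.17012324044615, 'xyz': array([ 530.46557229, -733.85132875,  601.73152061]), 'orientation': array([[ 0.99997576,  0.00677767, -0.00159546],
       [ 0.00538209, -0.60700503,  0.79467976],
       [ 0.00441763, -0.79466909, -0.60702679]])} 0.9960416666666667
top {'fovy': 49.154117960969, 'cx': 274.042374897555, 'cy': 207.6832846502325, 'xyz': array([428.37467906, -75.32318083, 944.70139328]), 'orientation': array([[-0.01223686, -0.99637203,  0.08422014],
       [-0.99991618,  0.01254955,  0.00318443],
       [-0.0042298 , -0.08417412, -0.99644208]])} 0.9960119047619047
0.1 [[ 9.69452442e-01  2.45279319e-01 -1.37231494e-04]
 [ 2.45279333e-01 -9.69451949e-01  9.83847709e-04]
 [ 1.08278156e-04 -9.87453613e-04 -9.99999507e-01]] 95.04237634211637 18.8
```

View pics/side0.png

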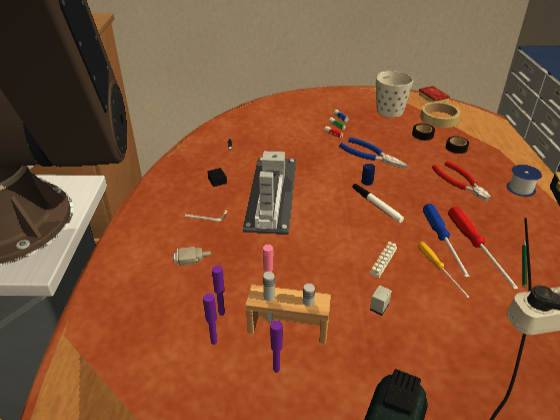

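View pics/top0.png

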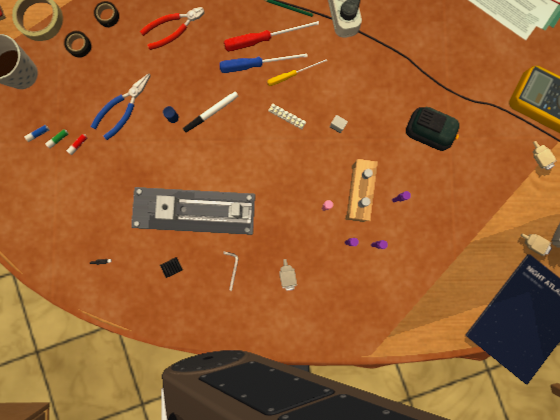

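The side view shows the grey pins in the rack: a tall one at (268,285) and a short one at (308,294). Pink look-alike at (268,258); purple ones at (218,285), (210,315), (277,345). The top view shows the bridge with its hole at about (165,207), the jaw at (238,210), and the rack pins at (363,202) and (368,173). My choice is the pin at side (268,285) / top (363,202).

```bash
python3 - <<'E'
from h import *
print(state()['eef_pos'])
out=[]
for n in('side','top'):
    z=np.load(f'/tmp/{n}.npz'); im,d=z['im'],z['d']; W=cloud(n,d)
    hsv=cv2.cvtColor(im,cv2.COLOR_BGR2HSV)
    roi=(W[...,0]>330)&(W[...,0]<700)&(W[...,1]>-420)&(W[...,1]<220)&(W[...,2]>25)&(W[...,2]<160)
    H,S,V=[hsv[...,i].astype(int) for i in range(3)]
    for nm,m in dict(grey=(S<60),purple=(H>120)&(H<176)&(S>80),wood=(H>8)&(H<25)&(S>80)).items():
        m=(roi&m).astype(np.uint8)
        k,l,st,c=cv2.connectedComponentsWithStats(m)
        for i in range(1,k):
            if st[i,4]<25: continue
            q=W[l==i]; t=q[q[:,2]>np.percentile(q[:,2],97)-6]
            print(n,nm,st[i],'top z %.0f'%np.percentile(q[:,2],97),'topmean',t.mean(0).round(),'ext',q.min(0).round(),q.max(0).round())
    a=im[230:350,190:340] if n=='side' else im[150:260,120:420]
    out.append(cv2.resize(a,None,fx=2.6 if n=='top' else 2.6,fy=2.6,interpolation=cv2.INTER_CUBIC))
w=max(o.shape[1] for o in out)
cv2.imwrite('pics/c.png',np.vstack([cv2.copyMakeBorder(o,0,0,0,w-o.shape[1],0) for o in out]))
E
```

```text
[ 153.2814052  -605.69187514  214.11472544]
side grey [ 255  152   30   71 1537] top z 111 topmean [498.  -4. 110.] ext [477. -26.  25.] [529. 158. 113.]
side grey [263 272  12  28 277] top z 106 topmean [ 510. -242.  104.] ext [ 502. -250.   65.] [ 517. -233.  108.]
side grey [303 284  12  21 216] top z 93 topmean [ 564. -250.   91.] ext [ 557. -258.   64.] [ 572. -241.   94.]
side grey [374 286  17  16 102] top z 36 topmean [ 679. -207.   34.] ext [ 666. -221.   32.] [ 691. -190.   37.]
side grey [ 380  370   44   50 1164] top z 61 topmean [ 672. -385.   59.] ext [ 648. -417.   48.] [ 700. -356.   63.]
side purple [212 266  13  40 364] top z 97 topmean [ 436. -220.   95.] ext [ 429. -228.   25.] [ 444. -210.   97.]
side purple [203 293  14  42 408] top z 97 topmean [ 431. -273.   95.] ext [ 423. -281.   25.] [ 439. -263.   98.]
side purple [270 321  13  42 426] top z 97 topmean [ 521. -319.   95.] ext [ 513. -327.   25.] [ 529. -309.   98.]
side wood [ 245  283   86   50 2088] top z 63 topmean [ 537. -248.   62.] ext [ 477. -274.   25.] [ 597. -215.   93.]
top grey [417 108  33  34
[... 407 characters left out ...]
. 178. 116.]
top grey [359 198  11   9  72] top z 109 topmean [ 509. -240.  107.] ext [ 502. -247.   69.] [ 515. -233.  110.]
top purple [395 191  16  10 110] top z 99 topmean [ 521. -318.   97.] ext [ 513. -326.   29.] [ 528. -311.  102.]
top purple [325 202   7   6  34] top z 100 topmean [ 505. -173.   97.] ext [ 500. -178.   94.] [ 510. -167.  101.]
top purple [347 238  12   8  83] top z 100 topmean [ 436. -220.   97.] ext [ 429. -226.   30.] [ 443. -212.  100.]
top purple [373 240  15   9 105] top z 99 topmean [ 430. -273.   97.] ext [ 423. -280.   25.] [ 438. -265.  100.]
top wood [ 347  159   31   62 1178] top z 67 topmean [ 536. -245.   64.] ext [ 477. -274.   25.] [ 597. -217.  109.]
```

View pics/c.png

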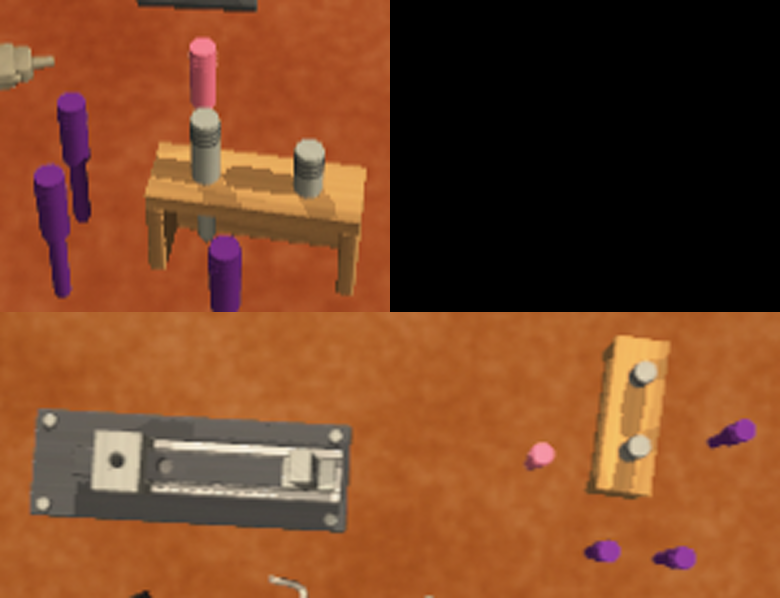

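The crop confirms my choice: the long grey pin at the left rack hole (top z≈106) and the short one at the right (top z≈92). The bridge's mouth and a dark hole in the bar, just short of the bridge, are both visible from above.

```bash
cat >> h.py <<'E'
def shift(target,yaw=None):
    s=state(); R=np.array(s['tcp_rot']).reshape(3,3); t=R.T@(np.array(target)-np.array(s['eef_pos']))/30
    a=0
    if yaw is not None:
        c=np.arctan2(R[1,1],R[0,1]); a=-((yaw-c+np.pi)%(2*np.pi)-np.pi)
    print('t',t.round(3),'az',round(float(a),3)); return t
E
python3 - <<'E'
from h import *
z=np.load('/tmp/top.npz'); im,d=z['im'],z['d']; W=cloud('top',d)
g=cv2.cvtColor(im,cv2.COLOR_BGR2GRAY)
def dark(u,v,r,zz,th):
    a=g[v-r:v+r+1,u-r:u+r+1].astype(float); w=np.clip(th-a,0,None); vv,uu=np.indices(a.shape)
    U=(uu*w).sum()/w.sum()+u-r; V=(vv*w).sum()/w.sum()+v-r; print(U,V,ray('top',U,V,zz).round(1)); return ray('top',U,V,zz)
print(g[202:213,160:190])
m=dark(165,207,5,62,100); dark(183,209,4,37,60)
# plate: edges / rect ; bridge top rect ; jaw top rect
for nm,lo,hi,b in(('bridge',57,67,(60,200)),('jaw',105,118,(-60,60))):
    mk=((W[...,2]>lo)&(W[...,2]<hi)&(W[...,1]>b[0])&(W[...,1]<b[1])&(W[...,0]>400)&(W[...,0]<600)).astype(np.uint8)
    p=np.argwhere(mk)[:,::-1].astype(np.float32); r=cv2.minAreaRect(p); zz=62 if nm=='bridge' else 112
    print(nm,len(p),[ray('top',*c,zz).round(1) for c in cv2.boxPoints(r)],ray('top',*r[0],zz).round(1))
hs=cv2.cvtColor(im,cv2.COLOR_BGR2HSV); mk=((hs[...,1]<90)).astype(np.uint8); mk[:, :120]=0;mk[:,270:]=0;mk[:175]=0;mk[245:]=0
k,l,st,c=cv2.connectedComponentsWithStats(mk); i=1+st[1:,4].argmax()
r=cv2.minAreaRect(np.argwhere(l==i)[:,::-1].astype(np.float32)); B=[ray('top',*c,8) for c in cv2.boxPoints(r)]
print('plate',np.round(B,1),ray('top',*r[0],8).round(1),[np.linalg.norm(B[i]-B[i-1]).round() for i in(1,2)])
for u,v,n,zz in((364,202,'pin',106),):
    a=g[193:212,354:374]; print(a)
shift([509.5,-241,130],np.radians(-3.4))
E
```

```text
[[198 201 204 203 203 206 208 207 204 204 206 206 203 177 114  73  77  82
   78 104 129 127 130 136 144 164 193 212 215 217]
 [197 201 203 189 171 181 200 207 204 204 205 206 202 169  96  72  79  84
   79  89 102 107 115 121 116 116 124 130 128 122]
 [198 196 167 126 110 121 154 190 204 204 206 205 203 168  93  74  78  84
   84  85  88  89  91  98 101  99  99 100  99  98]
 [198 183 131  80  72  74  95 147 189 204 206 205 203 169  92  73  79  84
   84  84  84  84  82  89  98  98  98  99  99  99]
 [194 165 103  66  65  61  61 110 175 205 206 204 204 169  92  73  78  83
   83  82  77  62  55  76  93  96  96  96  97  96]
 [194 168 108  62  62  59  55 108 175 205 207 204 204 163  77  74  79  84
   84  82  66  59  97 119 121 116 105  98  98  98]
 [198 188 135  62  60  56  54 130 189 204 207 204 203 162  73  74  80  85
   84  79  63  92 125 128 127 117 102  99  99  99]
 [199 198 174 125  77  72 120 174 201 204 206 204 203 162  73  75  80  84
   84  79  65  99 131 130 130 126 110  99 100 100]
 [200 189 183 193 191 192 196 201 202 205 206 204 193 143  72  74  80  85
   85  83  66  98 135 135 
[... 1789 characters left out ...]
68  96  79  77  69  99 168 204 202 202 205 190 171 173 168
  143 109]
 [196 199 198 168  99  81  80  73  67  89 117 143 151 144 161 175 176 156
  117 110]
 [196 199 197 174 124  94  79  78  73  68  95 124 147 166 170 177 176 152
  110 111]
 [196 199 198 175 137 123 101  95 102  99 144 179 175 171 174 177 176 153
  111 112]
 [197 199 181 147 138 133 130 133 137 135 163 187 178 171 175 177 176 152
  110 111]
 [198 199 177 140 138 135 136 141 142 141 165 183 175 172 175 178 176 152
  109 110]
 [198 199 177 140 137 135 137 141 142 139 162 177 171 172 176 178 172 144
  108 110]
 [199 198 176 139 136 135 138 142 142 139 159 176 171 173 177 178 172 143
  109 111]]
t [14.493 -8.87   2.814] az -1.264
```

Request:
{"op": "arm_command", "data": {
  "moves": [
    {"tx": 14.49,"ty": -8.87,"tz": 2.6,"az": -1.25},
    {"tx": 14.49,"ty": -8.87,"tz": 2.6,"az": -1.25},
    {"tx": 14.49,"ty": -8.87,"tz": 2.6,"az": -1.25},
    {"tx": 14.49,"ty": -8.87,"tz": 2.6,"az": -1.25},
    {"tx": 14.49,"ty": -8.87,"tz": 2.6,"az": -1.25},
    {"tx": 14.49,"ty": -8.87,"tz": 2.6,"az": -1.25},
    {"tx": 14.49,"ty": -8.87,"tz": 2.6,"az": -1.25},
    {"tx": 14.49,"ty": -8.87,"tz": 2.6,"az": -1.25}
  ],
  "grip": 0.1
}}

```text
validation failed for argument at $.mo...
```

```bash
python3 - <<'E'
from h import *
s=state();print(s['time'],s['eef_pos'],s['grip_width'],s['q'])
shift([509.2,-240.8,72],np.radians(-3.9))
z=np.load('/tmp/top.npz');g=cv2.cvtColor(z['im'],cv2.COLOR_BGR2GRAY)
print(ray('top',183.3,208.8,37),ray('top',366.3,200.8,106),ray('side',268.5,276,106))
E
```

```text
0.1 [ 153.2814052  -605.69187514  214.11472544] 95.04237634211637 [-1.42860616e+00  4.91505069e-01  1.55939391e+00  4.02972498e-06
  1.09168704e+00 -1.05619560e-01]
t [14.484 -8.877  4.747] az -1.255
[505.13852079 107.73094336  37.        ] [ 509.79861364 -241.9733691   106.        ] [ 509.61058691 -241.71645097  106.        ]
```

Request:
{"op": "arm_command", "data": {
  "moves": [
    {"tx": 2,"ty": -1.2,"tz": 0.3,"ax": 0,"ay": 0,"az": -0.17},
    {"tx": 4,"ty": -2.4,"tz": 0.6,"ax": 0,"ay": 0,"az": -0.34}
  ],
  "grip": 0.1
}}

```text
time: 0.35
eef_pos: [241.2, -516.9, 198.0]
tcp_rot: [[0.83, 0.558, -0.0], [0.558, -0.83, 0.001], [0.0, -0.001, -1.0]]
contact_force: [-0.1, -1.2, -0.5]
grip_width: 80.2
grip_force: 0.0
```

```bash
python3 - <<'E'
from h import *
shift([509.6,-241.8,135],np.radians(-3.9))
E
```

```text
t [12.54  -2.62   2.104] az -0.911
```

Request:
{"op": "arm_command", "data": {
  "moves": [
    {"tx": 2.0,"ty": -0.4,"tz": 0.35,"ax": 0,"ay": 0,"az": -0.17},
    {"tx": 4.0,"ty": -0.8,"tz": 0.7,"ax": 0,"ay": 0,"az": -0.34},
    {"tx": 6.0,"ty": -1.25,"tz": 1.05,"ax": 0,"ay": 0,"az": -0.51},
    {"tx": 8.0,"ty": -1.7,"tz": 1.4,"ax": 0,"ay": 0,"az": -0.68},
    {"tx": 9.9,"ty": -2.1,"tz": 1.7,"ax": 0,"ay": 0,"az": -0.85},
    {"tx": 9.9,"ty": -2.1,"tz": 1.7,"ax": 0,"ay": 0,"az": -0.91}
  ]
}}

```text
time: 1.1
eef_pos: [454.8, -297.8, 146.8]
tcp_rot: [[0.065, 0.998, -0.001], [0.998, -0.065, 0.001], [0.001, -0.001, -1.0]]
contact_force: [-0.3, -0.3, 1.0]
grip_width: 42.5
grip_force: 0.0
```

```bash
python3 - <<'E'
from h import *
s=state(); print(s['eef_pos'],s['grip_width'],s['dq'])
shift([509.6,-241.8,72],np.radians(-3.9))
E
```

```text
[ 454.79531934 -297.7681945   146.79019554] 42.53123425114753 [-0.06312302 -0.01120465 -0.00085957 -0.01142009  0.00481957 -0.47655124]
t [1.977 1.705 2.493] az 0.003
```

Request:
{"op": "arm_command", "data": {
  "moves": [
    {"tx": 1.98,"ty": 1.7,"tz": 0.3,"ax": 0,"ay": 0,"az": 0},
    {"tx": 1.98,"ty": 1.7,"tz": 0.5,"ax": 0,"ay": 0,"az": 0},
    {"tx": 1.98,"ty": 1.7,"tz": 0.5,"ax": 0,"ay": 0,"az": 0},
    {"tx": 1.98,"ty": 1.7,"tz": 1.5,"ax": 0,"ay": 0,"az": 0},
    {"tx": 1.98,"ty": 1.7,"tz": 2.2,"ax": 0,"ay": 0,"az": 0},
    {"tx": 1.98,"ty": 1.7,"tz": 2.5,"ax": 0,"ay": 0,"az": 0},
    {"tx": 1.98,"ty": 1.7,"tz": 2.5,"ax": 0,"ay": 0,"az": 0}
  ]
}}

```text
time: 1.98
eef_pos: [507.6, -246.0, 72.7]
tcp_rot: [[0.074, 0.997, -0.001], [0.997, -0.074, 0.0], [0.0, -0.001, -1.0]]
contact_force: [0.7, -0.2, 0.6]
grip_width: 42.6
grip_force: 0.0
```

Request:
{"op": "arm_command", "data": {
  "moves": [
    {"tx": 0,"ty": 0,"tz": 0,"ax": 0,"ay": 0,"az": 0},
    {"tx": 0,"ty": 0,"tz": 0,"ax": 0,"ay": 0,"az": 0},
    {"tx": 0,"ty": 0,"tz": 0,"ax": 0,"ay": 0,"az": 0},
    {"tx": 0,"ty": 0,"tz": 0,"ax": 0,"ay": 0,"az": 0}
  ],
  "grip": 1,
  "newtons": 20
}}

```text
time: 2.48
eef_pos: [508.4, -245.5, 73.1]
tcp_rot: [[0.073, 0.997, 0.001], [0.997, -0.073, -0.001], [-0.0, 0.001, -1.0]]
contact_force: [-0.6, 0.5, 2.9]
grip_width: 15.5
grip_force: 20.0
```

Request:
{"op": "arm_command", "data": {
  "moves": [
    {"tx": 0,"ty": 0,"tz": -1.0,"ax": 0,"ay": 0,"az": 0},
    {"tx": 0,"ty": 0,"tz": -2.2,"ax": 0,"ay": 0,"az": 0},
    {"tx": 0,"ty": 0,"tz": -3.3,"ax": 0,"ay": 0,"az": 0},
    {"tx": 0,"ty": 0,"tz": -4.0,"ax": 0,"ay": 0,"az": 0},
    {"tx": 0,"ty": 0,"tz": -4.0,"ax": 0,"ay": 0,"az": 0}
  ]
}}

```text
time: 3.1
eef_pos: [508.5, -245.5, 193.8]
tcp_rot: [[0.073, 0.997, 0.002], [0.997, -0.073, -0.001], [-0.001, 0.002, -1.0]]
contact_force: [-0.3, 0.9, -1.3]
grip_width: 15.5
grip_force: 20.0
```

```bash
python3 - <<'E'
from h import *
s=state(); print(s['eef_pos'],s['grip_width'])
shift([505.5,136,175],np.radians(-3.9))
E
```

```text
[ 508.50759912 -245.52008527  193.78247395] 15.490477704970848
t [12.677 -1.026  0.607] az -0.005
```

Request:
{"op": "arm_command", "data": {
  "moves": [
    {"tx": 1.5,"ty": -0.1,"tz": 0,"ax": 0,"ay": 0,"az": 0},
    {"tx": 3.5,"ty": -0.3,"tz": 0,"ax": 0,"ay": 0,"az": 0},
    {"tx": 5.5,"ty": -0.45,"tz": 0,"ax": 0,"ay": 0,"az": 0},
    {"tx": 7.5,"ty": -0.6,"tz": 0,"ax": 0,"ay": 0,"az": 0},
    {"tx": 9,"ty": -0.75,"tz": 0,"ax": 0,"ay": 0,"az": 0},
    {"tx": 9.9,"ty": -0.8,"tz": 0,"ax": 0,"ay": 0,"az": 0}
  ]
}}

```text
time: 3.85
eef_pos: [505.0, 54.7, 191.4]
tcp_rot: [[0.071, 0.997, -0.002], [0.997, -0.071, 0.0], [-0.0, -0.002, -1.0]]
contact_force: [0.9, -1.1, -1.0]
grip_width: 15.4
grip_force: 20.0
```

Request:
{"op": "arm_command", "data": {
  "moves": [
    {"tx": 1.3,"ty": -0.1,"tz": 0,"ax": 0,"ay": 0,"az": 0},
    {"tx": 2.4,"ty": -0.2,"tz": 0.1,"ax": 0,"ay": 0,"az": 0},
    {"tx": 2.75,"ty": -0.22,"tz": 0.5,"ax": 0,"ay": 0,"az": 0},
    {"tx": 2.75,"ty": -0.22,"tz": 0.9,"ax": 0,"ay": 0,"az": 0},
    {"tx": 2.75,"ty": -0.22,"tz": 0.9,"ax": 0,"ay": 0,"az": 0},
    {"tx": 2.75,"ty": -0.22,"tz": 0.9,"ax": 0,"ay": 0,"az": 0}
  ]
}}

```text
time: 4.6
eef_pos: [505.5, 134.5, 165.6]
tcp_rot: [[0.074, 0.997, -0.0], [0.997, -0.074, -0.0], [-0.0, -0.0, -1.0]]
contact_force: [0.0, -0.3, -0.4]
grip_width: 15.6
grip_force: 20.0
```

```bash
python3 - <<'E'
from h import *
s=state(); print(s['eef_pos'],s['tcp_rot'],s['contact_force'])
for n in('top','side'):
    im,d=grab(n); 
    a=im[160:260,110:260] if n=='top' else im[70:230,200:340]
    cv2.imwrite(f'pics/{n}1.png',cv2.resize(a,None,fx=4,fy=3.7,interpolation=cv2.INTER_CUBIC) if n=='top' else cv2.resize(a,None,fx=3.7,fy=3.7,interpolation=cv2.INTER_CUBIC))
E
```

```text
[505.49499147 134.48966751 165.58532873] [[ 7.41130797e-02  9.97249825e-01 -1.95050249e-04]
 [ 9.97249826e-01 -7.41131143e-02 -1.76260303e-04]
 [-1.90231337e-04 -1.81450633e-04 -9.99999965e-01]] [ 0.0305111  -0.25858086 -0.43679033]
```

View pics/side1.png

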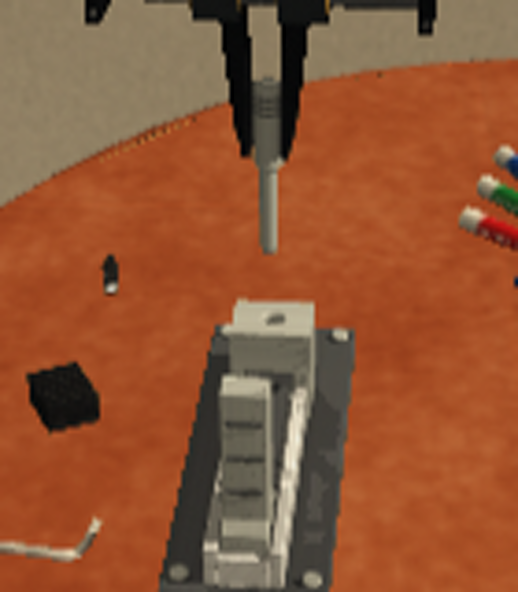

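The side view shows the pin held upright between the fingers, tip at about (273,138), with the bridge's mouth at about (274,156).

```bash
python3 - <<'E'
from h import *
z=np.load('/tmp/side.npz'); im,d=z['im'],z['d']; W=cloud('side',d)
m=(abs(W[...,1]-138)<25)&(W[...,2]>102)&(W[...,2]<143)&(abs(W[...,0]-507)<20)
for lo in range(100,145,6):
    k=m&(W[...,2]>=lo)&(W[...,2]<lo+6)
    if k.sum(): q=W[k]; print(lo,k.sum(),'x',(q[:,0].min()+q[:,0].max())/2,q[:,0].mean(),'ymin',np.percentile(q[:,1],10),'mean',q[:,1].mean())
g=cv2.cvtColor(im,cv2.COLOR_BGR2GRAY); print(g[151:162,262:288])
a=g[152:161,268:281].astype(float); w=np.clip(120-a,0,None); vv,uu=np.indices(a.shape); U=268+(uu*w).sum()/w.sum(); V=152+(vv*w).sum()/w.sum()
print(U,V,ray('side',U,V,62))
b=(abs(W[...,2]-62)<3)&(abs(W[...,1]-138)<25)&(abs(W[...,0]-507)<30); q=W[b]; print('bridge',q.min(0),q.max(0),q.mean(0))
z=np.load('/tmp/top.npz'); im,d=z['im'],z['d']; W=cloud('top',d)
b=(abs(W[...,2]-62)<4)&(abs(W[...,1]-138)<25)&(abs(W[...,0]-507)<30); q=W[b]; print('top',b.sum())
E
```

```text
100 5 x 506.49290228229216 507.07580867175676 ymin 136.31975465919555 mean 137.60244337393078
106 14 x 505.5638592263085 505.2806655737004 ymin 135.78658301090348 mean 137.30686162727343
112 12 x 505.6354050457429 506.4418710883496 ymin 134.85548677172045 mean 136.72480598360852
118 13 x 505.6592239428555 504.9438656686422 ymin 134.84367024686605 mean 136.41817944884204
124 16 x 505.72070969538515 505.98149903360473 ymin 134.35689522483773 mean 136.72468133043657
130 13 x 505.77420158348673 505.3557084708112 ymin 135.28396258170966 mean 136.71821016840883
136 14 x 505.85692185945436 506.13380340629726 ymin 134.56981154730755 mean 136.47933551027037
142 1 x 507.8335486364671 507.8335486364671 ymin 134.89630249782124 mean 134.89630249782124
[[ 95  99 163 162 162 133 135 134 135 136 135 134 132 132 133 134 133 134
  135 129 127 124 125  96  97  96]
 [ 98 128 177 177 177 179 178 178 179 178 177 178 178 178 178 179 178 179
  178 171 171 171 168  95  95  94]
 [100 166 177 177 177 177 177 177 177 176 179 177 175 174 178 177 178 177
  177 178 179 178 177  98  98  96]
 [101 173 179 179 179 17
[... 352 characters left out ...]
 127 137 149 181 182 183
  182 182 183 184 170  99  97  95]
 [180 180 180 180 179 179 179 179 180 180 180 180 180 180 180 180 180 180
  180 180 181 180 158  97  90  89]
 [165 165 164 164 168 169 169 170 175 175 174 175 175 175 175 181 180 182
  182 182 183 182 151  90  73  73]
 [116 112 113 112 127 130 127 131 146 145 145 144 145 145 145 160 159 160
  159 159 164 163 148  91  73  74]
 [ 97  93  93  93  94 101  93 102 101 102 101 102 100 101 100  97  97  97
   97  98 115 115 142  91  73  74]]
274.4 155.82222222222222 [509.90288495 139.19897033  62.        ]
bridge [485.17173368 118.35696358  59.01284546] [529.22637976 160.50215339  63.90790378] [507.76563128 138.46865476  61.27197951]
top 295
```

View pics/top1.png

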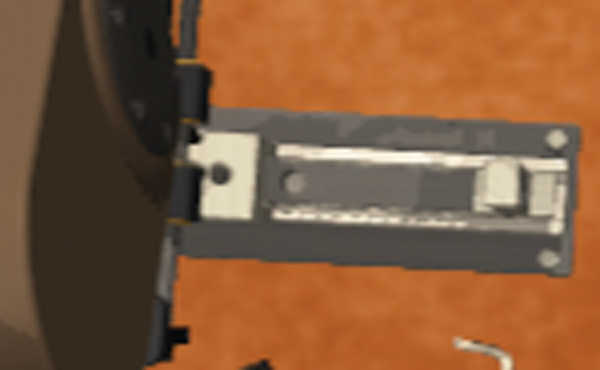

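Request:
{"op": "arm_command", "data": {
  "moves": [
    {"tx": 0.02,"ty": 0.07,"tz": 0.4,"ax": 0,"ay": 0,"az": 0},
    {"tx": 0.02,"ty": 0.07,"tz": 0.8,"ax": 0,"ay": 0,"az": 0},
    {"tx": 0.02,"ty": 0.07,"tz": 1.1,"ax": 0,"ay": 0,"az": 0},
    {"tx": 0.02,"ty": 0.07,"tz": 1.1,"ax": 0,"ay": 0,"az": 0},
    {"tx": 0.02,"ty": 0.07,"tz": 1.1,"ax": 0,"ay": 0,"az": 0}
  ]
}}

```text
time: 5.32
eef_pos: [507.6, 135.8, 132.7]
tcp_rot: [[0.073, 0.997, 0.0], [0.997, -0.073, -0.0], [-0.0, 0.0, -1.0]]
contact_force: [-0.5, -0.3, -1.2]
grip_width: 15.8
grip_force: 20.0
```

```bash
python3 - <<'E'
from h import *
s=state(); print(s['eef_pos'],s['contact_force'])
im,d=grab('side'); a=im[100:180,235:315]
cv2.imwrite('pics/s2.png',cv2.resize(a,None,fx=7,fy=7,interpolation=cv2.INTER_CUBIC))
im,d=grab('top'); a=im[180:230,135:200]
cv2.imwrite('pics/t2.png',cv2.resize(a,None,fx=8,fy=8,interpolation=cv2.INTER_CUBIC))
E
```

```text
[507.56457679 135.84081454 132.73168882] [-0.48534317 -0.30990817 -1.23245081]
```

View pics/s2.png

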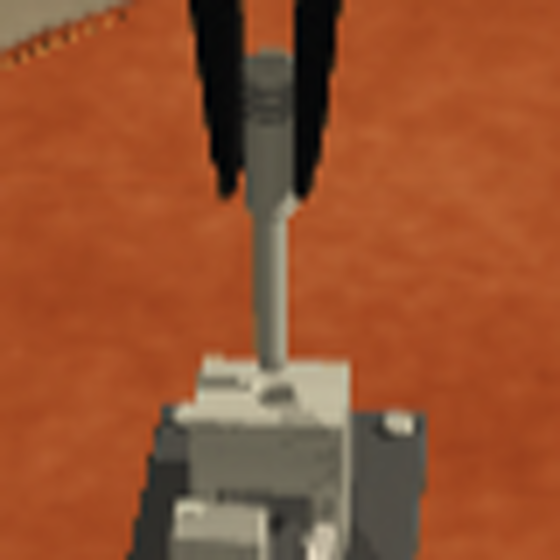

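The crop shows the tip at (272,367) and the mouth at (277,393). The tip needs about +1.3 mm in x and about −2 mm in y before it goes down.

Request:
{"op": "arm_command", "data": {
  "moves": [
    {"tx": -0.06,"ty": 0.045,"tz": 0.0,"ax": 0,"ay": 0,"az": 0},
    {"tx": -0.06,"ty": 0.045,"tz": 0.1,"ax": 0,"ay": 0,"az": 0},
    {"tx": -0.06,"ty": 0.045,"tz": 0.2,"ax": 0,"ay": 0,"az": 0},
    {"tx": -0.06,"ty": 0.045,"tz": 0.26,"ax": 0,"ay": 0,"az": 0},
    {"tx": -0.06,"ty": 0.045,"tz": 0.26,"ax": 0,"ay": 0,"az": 0}
  ]
}}

```text
time: 6.05
eef_pos: [508.6, 133.9, 124.7]
tcp_rot: [[0.073, 0.997, -0.0], [0.997, -0.073, -0.0], [-0.0, -0.0, -1.0]]
contact_force: [0.5, 0.4, -0.7]
grip_width: 15.8
grip_force: 20.0
```

Request:
{"op": "arm_command", "data": {
  "moves": [
    {"tx": 0,"ty": 0,"tz": 0.04,"ax": 0,"ay": 0,"az": 0},
    {"tx": 0,"ty": 0,"tz": 0.08,"ax": 0,"ay": 0,"az": 0},
    {"tx": 0,"ty": 0,"tz": 0.08,"ax": 0,"ay": 0,"az": 0}
  ]
}}

```text
time: 6.42
eef_pos: [508.5, 133.9, 122.4]
tcp_rot: [[0.073, 0.997, -0.0], [0.997, -0.073, -0.0], [-0.0, -0.0, -1.0]]
contact_force: [-1.2, 0.1, -0.9]
grip_width: 15.6
grip_force: 20.0
```

Request:
{"op": "arm_command", "data": {
  "moves": [
    {"tx": 0,"ty": 0,"tz": 0.04,"ax": 0,"ay": 0,"az": 0},
    {"tx": 0,"ty": 0,"tz": 0.08,"ax": 0,"ay": 0,"az": 0},
    {"tx": 0,"ty": 0,"tz": 0.08,"ax": 0,"ay": 0,"az": 0}
  ]
}}

```text
time: 6.8
eef_pos: [508.3, 133.9, 119.8]
tcp_rot: [[0.073, 0.997, -0.001], [0.997, -0.073, -0.0], [-0.0, -0.001, -1.0]]
contact_force: [-2.6, 1.0, -1.2]
grip_width: 15.6
grip_force: 20.0
```

Request:
{"op": "arm_command", "data": {
  "moves": [
    {"tx": 0.005,"ty": -0.025,"tz": 0.0,"ax": 0,"ay": 0,"az": 0},
    {"tx": 0.005,"ty": -0.025,"tz": 0.04,"ax": 0,"ay": 0,"az": 0},
    {"tx": 0.005,"ty": -0.025,"tz": 0.08,"ax": 0,"ay": 0,"az": 0},
    {"tx": 0.005,"ty": -0.025,"tz": 0.08,"ax": 0,"ay": 0,"az": 0}
  ]
}}

```text
time: 7.3
eef_pos: [507.9, 134.1, 117.6]
tcp_rot: [[0.073, 0.997, -0.0], [0.997, -0.073, -0.0], [-0.0, -0.0, -1.0]]
contact_force: [-1.2, 0.7, -1.5]
grip_width: 15.4
grip_force: 20.0
```

Request:
{"op": "arm_command", "data": {
  "moves": [
    {"tx": 0.01,"ty": -0.015,"tz": 0.03,"ax": 0,"ay": 0,"az": 0},
    {"tx": 0.01,"ty": -0.015,"tz": 0.07,"ax": 0,"ay": 0,"az": 0},
    {"tx": 0.01,"ty": -0.015,"tz": 0.12,"ax": 0,"ay": 0,"az": 0},
    {"tx": 0.01,"ty": -0.015,"tz": 0.16,"ax": 0,"ay": 0,"az": 0},
    {"tx": 0.01,"ty": -0.015,"tz": 0.16,"ax": 0,"ay": 0,"az": 0}
  ]
}}

```text
time: 7.92
eef_pos: [507.5, 134.4, 112.7]
tcp_rot: [[0.073, 0.997, -0.0], [0.997, -0.073, -0.0], [-0.0, -0.0, -1.0]]
contact_force: [-0.9, -1.0, -2.1]
grip_width: 15.2
grip_force: 20.0
```

Request:
{"op": "arm_command", "data": {
  "moves": [
    {"tx": 0.0,"ty": -0.005,"tz": 0.05,"ax": 0,"ay": 0,"az": 0},
    {"tx": 0.0,"ty": -0.005,"tz": 0.1,"ax": 0,"ay": 0,"az": 0},
    {"tx": 0.0,"ty": -0.005,"tz": 0.15,"ax": 0,"ay": 0,"az": 0},
    {"tx": 0.0,"ty": -0.005,"tz": 0.2,"ax": 0,"ay": 0,"az": 0},
    {"tx": 0.0,"ty": -0.005,"tz": 0.25,"ax": 0,"ay": 0,"az": 0},
    {"tx": 0.0,"ty": -0.005,"tz": 0.25,"ax": 0,"ay": 0,"az": 0}
  ]
}}

```text
time: 8.68
eef_pos: [507.3, 134.4, 105.2]
tcp_rot: [[0.073, 0.997, -0.0], [0.997, -0.073, -0.0], [-0.0, -0.0, -1.0]]
contact_force: [0.6, 0.2, -0.1]
grip_width: 15.7
grip_force: 20.0
```

Tip at about 42 mm. Down 4 mm more, then let go with a small opening so that it drops onto the tongue.

Request:
{"op": "arm_command", "data": {
  "moves": [
    {"tx": 0.0,"ty": 0,"tz": 0.05,"ax": 0,"ay": 0,"az": 0},
    {"tx": 0.0,"ty": 0,"tz": 0.1,"ax": 0,"ay": 0,"az": 0},
    {"tx": 0.0,"ty": 0,"tz": 0.14,"ax": 0,"ay": 0,"az": 0},
    {"tx": 0.0,"ty": 0,"tz": 0.14,"ax": 0,"ay": 0,"az": 0}
  ]
}}

```text
time: 9.18
eef_pos: [507.3, 134.4, 101.1]
tcp_rot: [[0.073, 0.997, -0.0], [0.997, -0.073, -0.0], [-0.0, -0.0, -1.0]]
contact_force: [0.6, 0.7, -1.2]
grip_width: 15.2
grip_force: 20.0
```

Request:
{"op": "arm_command", "data": {
  "moves": [
    {"tx": 0.0,"ty": 0,"tz": 0,"ax": 0,"ay": 0,"az": 0},
    {"tx": 0.0,"ty": 0,"tz": 0,"ax": 0,"ay": 0,"az": 0},
    {"tx": 0.0,"ty": 0,"tz": 0,"ax": 0,"ay": 0,"az": 0},
    {"tx": 0.0,"ty": 0,"tz": 0,"ax": 0,"ay": 0,"az": 0}
  ],
  "grip": 0.1
}}

```text
time: 9.68
eef_pos: [507.4, 134.5, 101.2]
tcp_rot: [[0.073, 0.997, 0.0], [0.997, -0.073, -0.0], [-0.0, 0.0, -1.0]]
contact_force: [0.0, -0.5, -0.2]
grip_width: 42.1
grip_force: 0.0
```

Request:
{"op": "arm_command", "data": {
  "moves": [
    {"tx": 0,"ty": 0,"tz": -0.6,"ax": 0,"ay": 0,"az": 0},
    {"tx": 0,"ty": 0,"tz": -1.5,"ax": 0,"ay": 0,"az": 0},
    {"tx": 0,"ty": 0,"tz": -2,"ax": 0,"ay": 0,"az": 0},
    {"tx": -1,"ty": 0,"tz": -2.2,"ax": 0,"ay": 0,"az": 0},
    {"tx": -2.8,"ty": 0,"tz": -2.2,"ax": 0,"ay": 0,"az": 0},
    {"tx": -4.2,"ty": 0,"tz": -2.2,"ax": 0,"ay": 0,"az": 0},
    {"tx": -4.57,"ty": 0,"tz": -1.5,"ax": 0,"ay": 0,"az": 0},
    {"tx": -4.57,"ty": 0,"tz": -1.0,"ax": 0,"ay": 0,"az": 0}
  ]
}}

```text
time: 10.68
eef_pos: [497.1, -3.4, 130.5]
tcp_rot: [[0.075, 0.997, -0.0], [0.997, -0.075, -0.0], [-0.0, -0.0, -1.0]]
contact_force: [0.4, 0.5, 0.5]
grip_width: 42.9
grip_force: 0.0
```

```bash
python3 - <<'E'
from h import *
s=state(); print(s['eef_pos'],s['contact_force'])
im,d=grab('side'); W=cloud('side',d)
m=(abs(W[...,1]-138)<14)&(W[...,2]>65)&(abs(W[...,0]-508)<12); q=W[m]; print('pin top',np.percentile(q[:,2],97),q[:,:2].mean(0)); t=q[q[:,2]>125]; print(t.mean(0))
shift([497.5,-2.5,75],np.radians(-4))
E
```

```text
[497.08614754  -3.35550367 130.48692564] [0.39664011 0.51117023 0.48574876]
pin top 127.10615475226619 [507.50680856 135.12022324]
[507.99700767 138.46214024 128.92965028]
t [0.014 0.038 1.799] az -0.004
```

Request:
{"op": "arm_command", "data": {
  "moves": [
    {"tx": 0.02,"ty": 0.02,"tz": 0.6,"ax": 0,"ay": 0,"az": 0},
    {"tx": 0.02,"ty": 0.02,"tz": 1.2,"ax": 0,"ay": 0,"az": 0},
    {"tx": 0.02,"ty": 0.02,"tz": 1.7,"ax": 0,"ay": 0,"az": 0},
    {"tx": 0.02,"ty": 0.02,"tz": 1.8,"ax": 0,"ay": 0,"az": 0},
    {"tx": 0.02,"ty": 0.02,"tz": 1.8,"ax": 0,"ay": 0,"az": 0}
  ]
}}

```text
time: 11.35
eef_pos: [498.1, -1.7, 77.3]
tcp_rot: [[0.073, 0.997, 0.0], [0.997, -0.073, -0.0], [-0.0, 0.0, -1.0]]
contact_force: [-0.7, -0.7, 0.7]
grip_width: 42.8
grip_force: 0.0
```

Request:
{"op": "arm_command", "data": {
  "moves": [
    {"tx": 0.0,"ty": 0,"tz": 0,"ax": 0,"ay": 0,"az": 0},
    {"tx": 0.0,"ty": 0,"tz": 0,"ax": 0,"ay": 0,"az": 0},
    {"tx": 0.0,"ty": 0,"tz": 0,"ax": 0,"ay": 0,"az": 0},
    {"tx": 0.0,"ty": 0,"tz": 0,"ax": 0,"ay": 0,"az": 0}
  ],
  "grip": 1,
  "newtons": 10
}}

```text
time: 11.85
eef_pos: [498.1, -1.7, 77.5]
tcp_rot: [[0.073, 0.997, 0.001], [0.997, -0.073, -0.0], [-0.0, 0.001, -1.0]]
contact_force: [-1.0, -0.2, 5.5]
grip_width: 24.0
grip_force: 10.0
```

Request:
{"op": "arm_command", "data": {
  "moves": [
    {"tx": 0.1,"ty": 0,"tz": 0,"ax": 0,"ay": 0,"az": 0},
    {"tx": 0.2,"ty": 0,"tz": 0,"ax": 0,"ay": 0,"az": 0},
    {"tx": 0.3,"ty": 0,"tz": 0,"ax": 0,"ay": 0,"az": 0},
    {"tx": 0.4,"ty": 0,"tz": 0,"ax": 0,"ay": 0,"az": 0},
    {"tx": 0.5,"ty": 0,"tz": 0,"ax": 0,"ay": 0,"az": 0},
    {"tx": 0.6,"ty": 0,"tz": 0,"ax": 0,"ay": 0,"az": 0},
    {"tx": 0.7,"ty": 0,"tz": 0,"ax": 0,"ay": 0,"az": 0},
    {"tx": 0.7,"ty": 0,"tz": 0,"ax": 0,"ay": 0,"az": 0}
  ]
}}

```text
time: 12.85
eef_pos: [499.5, 19.2, 77.5]
tcp_rot: [[0.073, 0.997, 0.0], [0.997, -0.073, -0.0], [-0.0, 0.0, -1.0]]
contact_force: [-1.0, -1.0, 6.1]
grip_width: 24.0
grip_force: 10.0
```

```bash
cat >> h.py <<'E'
def pin():
    im,d=grab('side'); W=cloud('side',d); s=state()
    m=(abs(W[...,1]-138)<14)&(W[...,2]>64)&(abs(W[...,0]-508)<12); q=W[m]
    v=np.argwhere(m)[:,0]
    print('t',s['time'],'eef',s['eef_pos'],'F',s['contact_force'],'pin top z',q[:,2].max(),np.percentile(q[:,2],90),'row',v.min(),len(q))
    m=(W[...,2]>105)&(W[...,2]<118)&(abs(W[...,0]-500)<14)&(abs(W[...,1]-s['eef_pos'][1])<16); print('jaw y',W[m][:,1].mean(),m.sum())
E
python3 -c "
from h import *
pin()"
```

```text
t 12.9 eef [499.56705702  19.19435122  77.51032666] F [-2.05481199 -0.2425319   5.97190524] pin top z 105.7053062131339 102.72945243780522 row 140 32
jaw y 15.469220844311026 116
```

```bash
cat >> h.py <<'E'
def pint():
    im,d=grab('top'); W=cloud('top',d)
    m=(abs(W[...,1]-139)<14)&(W[...,2]>66)&(W[...,2]<160)&(abs(W[...,0]-508)<14); q=W[m]; print(len(q),q[:,2].max() if len(q) else 0, np.median(q[:,2]) if len(q) else 0); return im
E
python3 -c "
from h import *
im=pint()
cv2.imwrite('pics/t3.png',np.hstack([im[150:260,110:280],np.load('/tmp/side.npz')['im'][70:180,200:340]]).repeat(2,0).repeat(2,1))"
```

```text
0 0 0
```

View pics/t3.png

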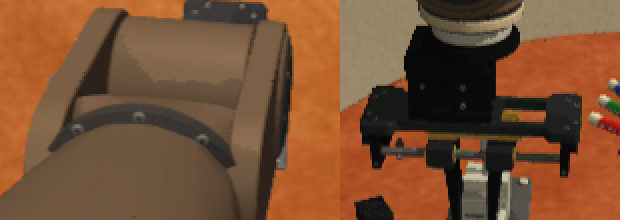

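Both views are blocked by the arm, so I go on by feel in small steps. The grip's friction limits the push.

Request:
{"op": "arm_command", "data": {
  "moves": [
    {"tx": 0.025,"ty": 0,"tz": 0,"ax": 0,"ay": 0,"az": 0},
    {"tx": 0.05,"ty": 0,"tz": 0,"ax": 0,"ay": 0,"az": 0},
    {"tx": 0.075,"ty": 0,"tz": 0,"ax": 0,"ay": 0,"az": 0},
    {"tx": 0.1,"ty": 0,"tz": 0,"ax": 0,"ay": 0,"az": 0},
    {"tx": 0.125,"ty": 0,"tz": 0,"ax": 0,"ay": 0,"az": 0},
    {"tx": 0.15,"ty": 0,"tz": 0,"ax": 0,"ay": 0,"az": 0},
    {"tx": 0.175,"ty": 0,"tz": 0,"ax": 0,"ay": 0,"az": 0},
    {"tx": 0.2,"ty": 0,"tz": 0,"ax": 0,"ay": 0,"az": 0}
  ]
}}

```text
time: 13.95
eef_pos: [499.9, 25.0, 77.5]
tcp_rot: [[0.073, 0.997, 0.0], [0.997, -0.073, -0.0], [-0.0, 0.0, -1.0]]
contact_force: [-1.8, -1.7, 6.6]
grip_width: 24.0
grip_force: 10.0
```

Request:
{"op": "arm_command", "data": {
  "moves": [
    {"tx": 0.02,"ty": 0,"tz": 0,"ax": 0,"ay": 0,"az": 0},
    {"tx": 0.035,"ty": 0,"tz": 0,"ax": 0,"ay": 0,"az": 0},
    {"tx": 0.05,"ty": 0,"tz": 0,"ax": 0,"ay": 0,"az": 0},
    {"tx": 0.065,"ty": 0,"tz": 0,"ax": 0,"ay": 0,"az": 0}
  ]
}}

```text
time: 14.45
eef_pos: [500.1, 26.9, 77.5]
tcp_rot: [[0.073, 0.997, 0.0], [0.997, -0.073, -0.0], [-0.0, 0.0, -1.0]]
contact_force: [-1.9, -1.6, 6.8]
grip_width: 24.1
grip_force: 10.0
```

```bash
cat >> h.py <<'E'
def wid():
    im,d=grab('side'); W=cloud('side',d); s=state()
    m=(abs(W[...,1]-137)<13)&(W[...,2]>66)&(W[...,2]<115)&(abs(W[...,0]-508)<14)
    print(s['time'],s['eef_pos'][1],s['contact_force'],[(int(r),int(m[r].sum()),round(float(np.nanmean(W[r][m[r]][:,2])))) for r in np.where(m.any(1))[0]])
E
python3 -c "
from h import *
wid()"
```

```text
14.5 26.94750311111945 [-2.00151053 -1.6383012   6.1822796 ] [(138, 5, 108), (139, 4, 106), (140, 4, 103), (141, 3, 101), (142, 3, 99), (148, 2, 84), (149, 2, 80), (150, 2, 77), (151, 2, 75), (152, 2, 72), (153, 4, 71), (154, 4, 68), (155, 4, 67)]
```

Request:
{"op": "arm_command", "data": {
  "moves": [
    {"tx": 0.015,"ty": 0,"tz": 0,"ax": 0,"ay": 0,"az": 0},
    {"tx": 0.03,"ty": 0,"tz": 0,"ax": 0,"ay": 0,"az": 0},
    {"tx": 0.045,"ty": 0,"tz": 0,"ax": 0,"ay": 0,"az": 0},
    {"tx": 0.06,"ty": 0,"tz": 0,"ax": 0,"ay": 0,"az": 0}
  ]
}}

```text
time: 15.0
eef_pos: [500.2, 28.7, 77.5]
tcp_rot: [[0.073, 0.997, 0.0], [0.997, -0.073, -0.0], [-0.0, 0.0, -1.0]]
contact_force: [-2.2, -2.6, 7.2]
grip_width: 24.0
grip_force: 10.0
```

Request:
{"op": "arm_command", "data": {
  "moves": [
    {"tx": 0.015,"ty": 0,"tz": 0,"ax": 0,"ay": 0,"az": 0},
    {"tx": 0.03,"ty": 0,"tz": 0,"ax": 0,"ay": 0,"az": 0},
    {"tx": 0.045,"ty": 0,"tz": 0,"ax": 0,"ay": 0,"az": 0},
    {"tx": 0.06,"ty": 0,"tz": 0,"ax": 0,"ay": 0,"az": 0}
  ]
}}

```text
time: 15.5
eef_pos: [500.3, 30.3, 77.5]
tcp_rot: [[0.073, 0.997, 0.0], [0.997, -0.073, -0.001], [-0.001, 0.0, -1.0]]
contact_force: [-2.2, -6.0, 7.6]
grip_width: 24.4
grip_force: 10.0
```

```bash
python3 -c "
from h import *
wid()"
```

```text
15.55 30.251227461744843 [-2.56797836 -5.47880293  7.1811167 ] [(137, 5, 108), (138, 5, 106), (139, 5, 103), (140, 5, 101), (141, 4, 98), (147, 4, 86), (148, 4, 83), (149, 4, 81), (150, 4, 76), (151, 4, 75), (152, 5, 74), (153, 4, 73), (154, 3, 68)]
```

Resistance rose at about 32 mm of slide, as predicted. I ease back half a millimetre, let go, lift and look.

Request:
{"op": "arm_command", "data": {
  "moves": [
    {"tx": -0.02,"ty": 0,"tz": 0,"ax": 0,"ay": 0,"az": 0},
    {"tx": -0.03,"ty": 0,"tz": 0,"ax": 0,"ay": 0,"az": 0},
    {"tx": -0.03,"ty": 0,"tz": 0,"ax": 0,"ay": 0,"az": 0}
  ]
}}

```text
time: 15.92
eef_pos: [500.3, 30.0, 77.5]
tcp_rot: [[0.073, 0.997, 0.0], [0.997, -0.073, 0.0], [0.0, 0.0, -1.0]]
contact_force: [-2.3, 1.8, 6.4]
grip_width: 23.7
grip_force: 10.0
```

Request:
{"op": "arm_command", "data": {
  "moves": [
    {"tx": 0,"ty": 0,"tz": 0,"ax": 0,"ay": 0,"az": 0},
    {"tx": 0,"ty": 0,"tz": 0,"ax": 0,"ay": 0,"az": 0},
    {"tx": 0,"ty": 0,"tz": 0,"ax": 0,"ay": 0,"az": 0},
    {"tx": 0,"ty": 0,"tz": -0.8,"ax": 0,"ay": 0,"az": 0},
    {"tx": 0,"ty": 0,"tz": -1.8,"ax": 0,"ay": 0,"az": 0},
    {"tx": 0,"ty": 0,"tz": -3,"ax": 0,"ay": 0,"az": 0},
    {"tx": 0,"ty": 0,"tz": -4,"ax": 0,"ay": 0,"az": 0},
    {"tx": 0,"ty": 0,"tz": -4.5,"ax": 0,"ay": 0,"az": 0}
  ],
  "grip": 0.1
}}

```text
time: 16.92
eef_pos: [500.5, 29.8, 213.5]
tcp_rot: [[0.073, 0.997, 0.002], [0.997, -0.073, -0.0], [-0.0, 0.002, -1.0]]
contact_force: [-0.3, 0.2, -0.8]
grip_width: 42.7
grip_force: 0.0
```

```bash
python3 -c "
from h import *
pin()
im=np.load('/tmp/side.npz')['im'][90:180,220:320]
cv2.imwrite('pics/s4.png',cv2.resize(im,None,fx=6,fy=6,interpolation=cv2.INTER_CUBIC))
shift([506.8,138.9,150],np.radians(-4))"
```

```text
t 16.975 eef [500.92106821  29.79727739 214.41418808] F [-0.60597857  0.01202516  1.69060925] pin top z 117.51432764280224 114.04620015902174 row 131 188
jaw y 27.738194269138617 100
t [ 3.642 -0.076  2.147] az -0.003
```

View pics/s4.png

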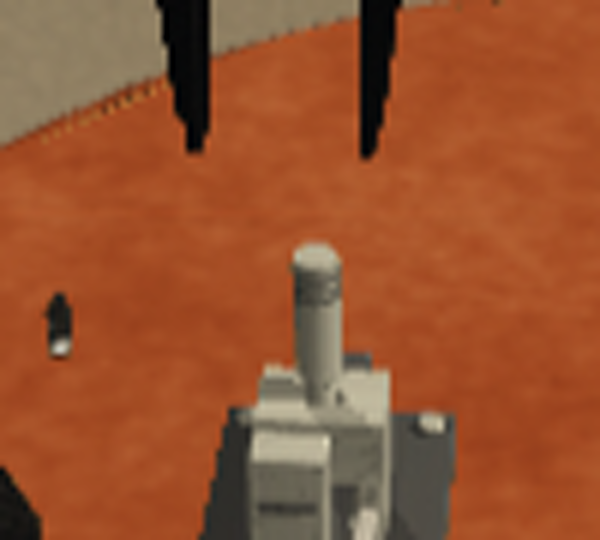

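The picture shows the pin dropped through the tongue. Its head's top is at (272,131), z≈115, about 8 mm short of home, so it stands on the catch. Next I press it with closed fingers.

Request:
{"op": "arm_command", "data": {
  "moves": [
    {"tx": 1,"ty": -0.03,"tz": 0.3,"ax": 0,"ay": 0,"az": 0},
    {"tx": 2.5,"ty": -0.06,"tz": 1,"ax": 0,"ay": 0,"az": 0},
    {"tx": 3.64,"ty": -0.07,"tz": 2,"ax": 0,"ay": 0,"az": 0},
    {"tx": 3.64,"ty": -0.07,"tz": 2.6,"ax": 0,"ay": 0,"az": 0},
    {"tx": 3.64,"ty": -0.07,"tz": 2.9,"ax": 0,"ay": 0,"az": 0},
    {"tx": 3.64,"ty": -0.07,"tz": 2.9,"ax": 0,"ay": 0,"az": 0},
    {"tx": 3.64,"ty": -0.07,"tz": 2.9,"ax": 0,"ay": 0,"az": 0}
  ],
  "grip": 1
}}

```text
time: 17.85
eef_pos: [506.5, 138.6, 125.6]
tcp_rot: [[0.074, 0.997, 0.001], [0.997, -0.074, 0.0], [0.0, 0.001, -1.0]]
contact_force: [0.9, 0.4, -0.0]
grip_width: 0.5
grip_force: 0.0
```

Request:
{"op": "arm_command", "data": {
  "moves": [
    {"tx": 0,"ty": 0.02,"tz": 0.1,"ax": 0,"ay": 0,"az": 0},
    {"tx": 0,"ty": 0.02,"tz": 0.2,"ax": 0,"ay": 0,"az": 0},
    {"tx": 0,"ty": 0.02,"tz": 0.28,"ax": 0,"ay": 0,"az": 0},
    {"tx": 0,"ty": 0.02,"tz": 0.28,"ax": 0,"ay": 0,"az": 0}
  ]
}}

```text
time: 18.35
eef_pos: [506.7, 138.8, 116.6]
tcp_rot: [[0.073, 0.997, -0.0], [0.997, -0.073, -0.0], [-0.0, -0.0, -1.0]]
contact_force: [-0.5, -0.4, -0.3]
grip_width: 0.3
grip_force: 0.0
```

Request:
{"op": "arm_command", "data": {
  "moves": [
    {"tx": 0,"ty": 0,"tz": 0.03,"ax": 0,"ay": 0,"az": 0},
    {"tx": 0,"ty": 0,"tz": 0.06,"ax": 0,"ay": 0,"az": 0},
    {"tx": 0,"ty": 0,"tz": 0.06,"ax": 0,"ay": 0,"az": 0}
  ]
}}

```text
time: 18.73
eef_pos: [506.8, 138.8, 114.9]
tcp_rot: [[0.073, 0.997, -0.0], [0.997, -0.073, -0.0], [-0.0, -0.0, -1.0]]
contact_force: [0.0, -0.0, -0.1]
grip_width: 1.1
grip_force: 0.1
```

Request:
{"op": "arm_command", "data": {
  "moves": [
    {"tx": 0,"ty": 0,"tz": 0.02,"ax": 0,"ay": 0,"az": 0},
    {"tx": 0,"ty": 0,"tz": 0.04,"ax": 0,"ay": 0,"az": 0},
    {"tx": 0,"ty": 0,"tz": 0.04,"ax": 0,"ay": 0,"az": 0}
  ]
}}

```text
time: 19.1
eef_pos: [506.8, 138.8, 113.7]
tcp_rot: [[0.073, 0.997, 0.0], [0.997, -0.073, -0.0], [-0.0, 0.0, -1.0]]
contact_force: [-0.3, 1.2, 1.5]
grip_width: 0.6
grip_force: 0.6
```

Request:
{"op": "arm_command", "data": {
  "moves": [
    {"tx": 0,"ty": 0,"tz": 0.02,"ax": 0,"ay": 0,"az": 0},
    {"tx": 0,"ty": 0,"tz": 0.04,"ax": 0,"ay": 0,"az": 0},
    {"tx": 0,"ty": 0,"tz": 0.04,"ax": 0,"ay": 0,"az": 0}
  ]
}}

```text
time: 19.48
eef_pos: [506.7, 138.8, 112.5]
tcp_rot: [[0.073, 0.997, -0.0], [0.997, -0.073, -0.0], [-0.0, -0.0, -1.0]]
contact_force: [-0.4, -0.1, 1.0]
grip_width: 0.7
grip_force: 0.6
```

Request:
{"op": "arm_command", "data": {
  "moves": [
    {"tx": 0,"ty": 0,"tz": 0.02,"ax": 0,"ay": 0,"az": 0},
    {"tx": 0,"ty": 0,"tz": 0.04,"ax": 0,"ay": 0,"az": 0},
    {"tx": 0,"ty": 0,"tz": 0.04,"ax": 0,"ay": 0,"az": 0}
  ]
}}

```text
time: 19.85
eef_pos: [506.7, 138.8, 111.3]
tcp_rot: [[0.073, 0.997, -0.0], [0.997, -0.073, -0.0], [-0.0, -0.0, -1.0]]
contact_force: [-0.2, -0.0, 2.4]
grip_width: 0.6
grip_force: 0.8
```

Request:
{"op": "arm_command", "data": {
  "moves": [
    {"tx": 0,"ty": 0,"tz": 0.02,"ax": 0,"ay": 0,"az": 0},
    {"tx": 0,"ty": 0,"tz": 0.03,"ax": 0,"ay": 0,"az": 0},
    {"tx": 0,"ty": 0,"tz": 0.03,"ax": 0,"ay": 0,"az": 0}
  ]
}}

```text
time: 20.23
eef_pos: [506.8, 138.8, 110.4]
tcp_rot: [[0.073, 0.997, 0.0], [0.997, -0.073, -0.0], [-0.0, 0.0, -1.0]]
contact_force: [-0.5, 0.2, 2.6]
grip_width: 0.5
grip_force: 1.4
```

Request:
{"op": "arm_command", "data": {
  "moves": [
    {"tx": 0,"ty": 0,"tz": 0.02,"ax": 0,"ay": 0,"az": 0},
    {"tx": 0,"ty": 0,"tz": 0.03,"ax": 0,"ay": 0,"az": 0},
    {"tx": 0,"ty": 0,"tz": 0.03,"ax": 0,"ay": 0,"az": 0}
  ]
}}

```text
time: 20.6
eef_pos: [506.8, 138.9, 109.6]
tcp_rot: [[0.073, 0.997, 0.0], [0.997, -0.073, -0.0], [-0.0, 0.0, -1.0]]
contact_force: [0.1, -0.4, 2.9]
grip_width: 0.6
grip_force: 2.0
```

Request:
{"op": "arm_command", "data": {
  "moves": [
    {"tx": 0,"ty": 0,"tz": 0.02,"ax": 0,"ay": 0,"az": 0},
    {"tx": 0,"ty": 0,"tz": 0.03,"ax": 0,"ay": 0,"az": 0},
    {"tx": 0,"ty": 0,"tz": 0.03,"ax": 0,"ay": 0,"az": 0}
  ]
}}

```text
time: 20.98
eef_pos: [506.8, 138.8, 108.6]
tcp_rot: [[0.073, 0.997, -0.0], [0.997, -0.073, -0.0], [-0.0, 0.0, -1.0]]
contact_force: [1.4, -0.3, 4.5]
grip_width: 0.5
grip_force: 1.7
```

Request:
{"op": "arm_command", "data": {
  "moves": [
    {"tx": 0,"ty": 0,"tz": 0.02,"ax": 0,"ay": 0,"az": 0},
    {"tx": 0,"ty": 0,"tz": 0.03,"ax": 0,"ay": 0,"az": 0},
    {"tx": 0,"ty": 0,"tz": 0.03,"ax": 0,"ay": 0,"az": 0}
  ]
}}

```text
time: 21.35
eef_pos: [506.8, 138.8, 107.8]
tcp_rot: [[0.073, 0.997, 0.0], [0.997, -0.073, -0.0], [-0.0, 0.0, -1.0]]
contact_force: [1.2, -0.8, 4.7]
grip_width: 0.5
grip_force: 2.1
```

Request:
{"op": "arm_command", "data": {
  "moves": [
    {"tx": 0,"ty": 0,"tz": 0.02,"ax": 0,"ay": 0,"az": 0},
    {"tx": 0,"ty": 0,"tz": 0.03,"ax": 0,"ay": 0,"az": 0},
    {"tx": 0,"ty": 0,"tz": 0.03,"ax": 0,"ay": 0,"az": 0}
  ]
}}

```text
time: 21.72
eef_pos: [506.9, 138.8, 106.9]
tcp_rot: [[0.073, 0.997, 0.0], [0.997, -0.073, -0.0], [-0.0, 0.0, -1.0]]
contact_force: [1.5, -0.5, 4.4]
grip_width: 0.7
grip_force: 2.3
```

Request:
{"op": "arm_command", "data": {
  "moves": [
    {"tx": 0,"ty": 0,"tz": 0.015,"ax": 0,"ay": 0,"az": 0},
    {"tx": 0,"ty": 0,"tz": 0.025,"ax": 0,"ay": 0,"az": 0},
    {"tx": 0,"ty": 0,"tz": 0.025,"ax": 0,"ay": 0,"az": 0}
  ]
}}

```text
time: 22.1
eef_pos: [507.0, 138.9, 106.4]
tcp_rot: [[0.073, 0.997, 0.001], [0.997, -0.073, -0.0], [0.0, 0.001, -1.0]]
contact_force: [1.5, -0.4, 7.5]
grip_width: 0.3
grip_force: 3.8
```

Request:
{"op": "arm_command", "data": {
  "moves": [
    {"tx": 0,"ty": 0,"tz": 0.01,"ax": 0,"ay": 0,"az": 0},
    {"tx": 0,"ty": 0,"tz": 0.02,"ax": 0,"ay": 0,"az": 0},
    {"tx": 0,"ty": 0,"tz": 0.02,"ax": 0,"ay": 0,"az": 0}
  ]
}}

```text
time: 22.48
eef_pos: [507.1, 138.9, 106.2]
tcp_rot: [[0.073, 0.997, 0.001], [0.997, -0.073, 0.0], [0.0, 0.001, -1.0]]
contact_force: [-0.6, -0.5, 13.1]
grip_width: 0.7
grip_force: 6.6
```

Firm stop at 106.2 mm, which is home. I lift off and check.

Request:
{"op": "arm_command", "data": {
  "moves": [
    {"tx": 0,"ty": 0,"tz": -0.3,"ax": 0,"ay": 0,"az": 0},
    {"tx": 0,"ty": 0,"tz": -1.5,"ax": 0,"ay": 0,"az": 0},
    {"tx": 0,"ty": 0,"tz": -3,"ax": 0,"ay": 0,"az": 0},
    {"tx": 0,"ty": 0,"tz": -4,"ax": 0,"ay": 0,"az": 0},
    {"tx": 0,"ty": 0,"tz": -4,"ax": 0,"ay": 0,"az": 0}
  ]
}}

```text
time: 23.1
eef_pos: [507.0, 139.0, 227.3]
tcp_rot: [[0.073, 0.997, 0.003], [0.997, -0.073, 0.0], [0.001, 0.003, -1.0]]
contact_force: [0.1, 0.8, 0.4]
grip_width: 0.4
grip_force: 0.0
```

```bash
python3 -c "
from h import *
pin()
im=np.load('/tmp/side.npz')['im'][90:180,220:320]
cv2.imwrite('pics/s5.png',cv2.resize(im,None,fx=6,fy=6,interpolation=cv2.INTER_CUBIC))"
```

```text
t 23.15 eef [506.47258009 138.87564371 225.75680115] F [ 0.55758095 -0.73552233 -0.09268291] pin top z 324.21839592423623 292.6920974733032 row 24 619
jaw y 138.47609725923147 22
```

View pics/s5.png

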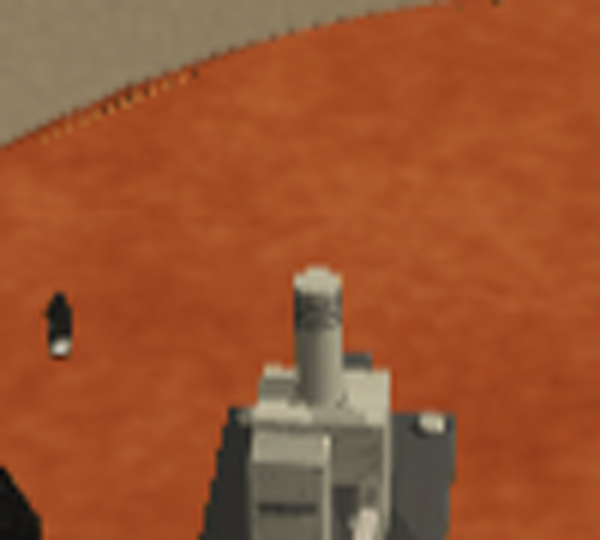

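The pin stands upright with its head down on the bridge. The head's top is now at crop (318,270), about 4 px (9 mm) lower than before, and the gripper is clear.

```bash
python3 -c "
from station import *
print(hand_in())"
```

```text
the job is handed in; nothing more can be done
None
```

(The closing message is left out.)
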